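Reload the projection lenses in reverse order

ROBOT

A 7-joint arm with a two-finger parallel gripper is mounted at the origin on the work surface. World frame = base frame: x ahead of the robot, y to its left, z up, the work surface at z = 0. Lengths are in m, angles in degrees, forces in N, time in s.
With the tool pointing down it reaches from about 0.35 to 0.775 m from the base axis. Payload 3.1 kg.
Tool frame: the origin (TCP) lies midway between the tips of the shut fingers; the grasp point (between the pads) lies 19 mm behind it; z points along the fingers, y is the line along which they close (so a half turn about z gives the same grasp; the last joint's range is limited). The gripper opens to 85 mm and grips with 20 to 120 N. Pads are 22 mm wide; open, the fingers measure 114 mm over their backs; the gripper's body (76 mm by 85 mm) begins 54 mm behind the grasp point. The pads swing forward as they close: fully open they stand 13 mm farther back than shut.
Start: joints at [69.288, 17.813, 0.802, 86.603, -0.252, 75.585, -1.558], TCP at [0.173, -0.522, 0.231] pointing down, gripper open.
Joint ranges: [-154.91, 154.91], [-16.99, 109.72], [-72.82, 74.43], [7.12, 147.25], [-82.49, 262.49], [11.32, 116.49], [-174.64, 174.64]. Speed limits (degrees/s): [159.86, 159.86, 180, 180, 180, 180, 180].

INTERFACE

Orientations are given as a 3x3 rotation matrix whose columns are the frame's x, y, z axes.
In Python, from cell import * gives the robot as it stands.
- The arm moves only by the tool arm_command, never from a script. Its argument "series" is one flat list of numbers, 7 for each row, row after row: the closure, from -1 (fully open) to 1 (shut), then the shift along the tool's x, y, z in units of 40 mm (1.0 is 40 mm), then the turn, a rotation vector about the tool's x, y, z in units of 5 degrees (1.0 is 5 degrees). In form: [jaw, x, y, z, wx, wy, wz, jaw, x, y, z, wx, wy, wz, ...]. A call has 1 to 10 rows; each row shifts and turns the commanded pose from where the row before left it, along the tool's axes as they then stand; what a row does not reach is not made up. A row lasts 1/12 s, in which the tool goes at most 41.7 mm and 7.16 degrees, less where a joint would pass 70% of its speed; a pose out of reach is approached as far as the arm can. A call is refused whole if a number of a shift passes 1 or a number of a turn 1, either way. A call with a gripper value outside its range is refused whole. The fingers move at their own pace and stop on an object; the grip force is fixed at half the most. Time passes only in rows, so rows that do not move let the fingers close. It gives the time, the measured TCP pose, the force, the opening and the grip force at its end, in the units of the state.
- sense(): the state, without advancing time (a new reading comes with each control period).
- snapshot(name): name is "scene" or "top" or "wrist"; returns a dict with "image" (384x512x3 uint8, red, green, blue), "range_z" (384x512 float32, m along the optical axis (not along the pixel's ray), 0 where there is no reading), "fx", "fy", "cx", "cy" (pixels), "dist" ([k1, k2, p1, p2, k3] as OpenCV has them; the pictures are not rectified), "R" (3x3) and "t" (3): a world point X has camera coordinates R X + t; the wrist camera has in their place "hand_eye" (4x4, takes a point from camera to tool coordinates, whose origin is the TCP and whose axes are the flange's). Camera axes: x right, y down, z forward; pixel columns grow to the right and rows downward; lengths in m; the calibration is good to about 2 mm. A picture is of the moment at which its call begins: read the wrist's pose just before it.
- close_job(): hands the job in; it is judged then, once.
Trained networks look in a picture, given as the dict that the camera call returned (one of the last four; its "shot" number tells which), for a name from the list of things; names that differ only in an ending like _2 or _b are one class to them, and where a whole thing is asked for, a point or a joint stands for the part that bears it (a point fixed in the world has none). Each returns a list of dicts, best first, with "confidence" (0 to 1); they miss things now and then, are a little off and sometimes report something else, mostly with a low value. They report only what shows in the picture. A call takes as long as a camera call. They do not tell look-alikes from the thing itself.
- trace(label, picture): "pixels" (384x512 bool, what is visible of it) and "rect" ([left, top, right, bottom] in pixels, round what is visible of it).
The state is a dict: "clock": time; "joint_positions": joint angles; "joint_velocities": joint speeds; "effort": joint torques, N m; "tool_pos": TCP position; "tcp_rot": TCP orientation; "contact_force": force on the tool from outside, world axes, zero at the start; "moment": the same for the moment, N m; "finger_gap": finger opening in m; "gripper_force": force on a finger pad.
Only numpy, scipy, OpenCV 4.12 (cv2) and the standard library are available. Lean on these libraries where they do the work, as an engineer would, in place of code of your own. Each camera call takes 0.05 s, during which the arm holds its last target. There are 200 camera calls.

TASK

Move the four projection lenses from the pine storage rack into the aluminium show tray in reverse order: the lens nearest the pine rack's brass knob goes into the tray place farthest from the tray's own brass knob, and so on along the row, one lens to a place. Keep each lens upright, set it down gently without dropping it, and leave all four standing flat on the tray's floor.

Things in the scene. Friction and masses are not known exactly. Their poses are not given: they have to be found in the camera images.
- pine_rack: Red-brown varnished pine rack where the lenses start, 312 mm long: four 68 x 68 mm places, centres at its x = 0, y = -114, -38, 38, 114 mm; floor 6 mm up, walls 8 mm thick, tops at 18 mm; 20 mm brass ball knob on its +y end, to y = 184 mm. Origin: centre of underside. Fixed, yaw within 0.1 rad; it may be the nearer or the farther of the two. Label ledge, 12 mm high, at x -42 to -70 mm.
- show_tray: Aluminium tray with grey floor, 312 x 84 mm, empty at the start: four 68 x 68 mm places, centres at its x = 0, y = -114, -38, 38, 114 mm; floor 6 mm up, walls 8 mm thick, tops at 18 mm; 20 mm brass ball knob on its +y end, to y = 184 mm. Origin: centre of underside. Fixed, yaw within 0.1 rad; it may be the nearer or the farther of the two.
- red_lens: Projection lens standing upright: black barrel 44 mm across, red for the top 24 mm, glass in the top; foot flange 48 mm across, 10 mm high; 78 mm high in all; about 0.25 kg. Origin: centre of the underside, z up along the barrel. Stands loose in one of the pine rack's places, up to 8 mm off its centre.
- yellow_lens: Projection lens standing upright: black barrel 44 mm across, yellow for the top 24 mm, glass in the top; foot flange 48 mm across, 10 mm high; 78 mm high in all; about 0.25 kg. Origin: centre of the underside, z up along the barrel. Stands loose in one of the pine rack's places, up to 8 mm off its centre.
- green_lens: Projection lens standing upright: black barrel 44 mm across, green for the top 24 mm, glass in the top; foot flange 48 mm across, 10 mm high; 78 mm high in all; about 0.25 kg. Origin: centre of the underside, z up along the barrel. Stands loose in one of the pine rack's places, up to 8 mm off its centre.
- blue_lens: Projection lens standing upright: black barrel 44 mm across, blue for the top 24 mm, glass in the top; foot flange 48 mm across, 10 mm high; 78 mm high in all; about 0.25 kg. Origin: centre of the underside, z up along the barrel. Stands loose in one of the pine rack's places, up to 8 mm off its centre.
- red_label: Fixed red label tile, 22 x 40 x 4 mm, on the pine rack's ledge in front of the place where the red lens starts (56 mm to -x of the place's centre); it stays there and so keeps the record of the first order. Origin: centre of its underside.
- yellow_label: Fixed yellow label tile, 22 x 40 x 4 mm, on the pine rack's ledge in front of the place where the yellow lens starts (56 mm to -x of the place's centre); it stays there and so keeps the record of the first order. Origin: centre of its underside.
- green_label: Fixed green label tile, 22 x 40 x 4 mm, on the pine rack's ledge in front of the place where the green lens starts (56 mm to -x of the place's centre); it stays there and so keeps the record of the first order. Origin: centre of its underside.
- blue_label: Fixed blue label tile, 22 x 40 x 4 mm, on the pine rack's ledge in front of the place where the blue lens starts (56 mm to -x of the place's centre); it stays there and so keeps the record of the first order. Origin: centre of its underside.
There are look-alikes about, which are no part of the job. Leave any orange or purple look-alike of the blue_lens alone.

How it is judged:
By the outcome, as a careful person would: the job done as asked, in the order asked, and still so for the second after the job is handed in, with the robot touching nothing.
It also fails if it takes over 96 s, if anything falls off the work surface, if the arm or the gripper's body presses on something with over 40 N, if the wrist force passes 120 N, or if a joint passes its speed limit or range.

## Working session

There is one attempt and no reset: what is moved stays moved. The work goes in short steps, Python scripts to look and compute and a tool call to move; the robot and the scene stay as the last step left them, time stands still between calls to the robot, and variables do not carry over. Pictures are saved under pics/ and viewed, at most 14 in all, crops included, and the job is handed in when it is done.

Besides the shell and the picture viewer there is one more tool, called by a JSON object that holds its "api" and its "payload". arm_command: Moves the arm, as the interface text tells. Its arguments: {"type":"object","properties":{"series":{"type":"array"}},"required":["series"]}

```bash
mkdir -p pics; ls; cat > h.py <<'E'
from cell import *
import numpy as np, cv2
def world(p,uv,z=None,s=None):
    """pixels -> world with range_z"""
    K=np.array([[p['fx'],0,p['cx']],[0,p['fy'],p['cy']],[0,0,1]],float)
    uv=np.atleast_2d(np.array(uv,float))
    n=cv2.undistortPoints(uv.reshape(-1,1,2),K,np.array(p['dist'],float)).reshape(-1,2)
    d=np.c_[n,np.ones(len(n))]
    if 'hand_eye' in p:
        H=np.array(p['hand_eye']);Rt=np.array(s['tcp_rot']);
        R=Rt@H[:3,:3];c=Rt@H[:3,3]+np.array(s['tool_pos'])
    else:
        Rw=np.array(p['R']);R=Rw.T;c=-Rw.T@np.array(p['t'])
    r=d@R.T
    if z is not None: return c+r*((z-c[2])/r[:,2])[:,None]
    D=np.array([p['range_z'][int(v),int(u)] for u,v in uv])
    return c+r*D[:,None]
def save(n,im): cv2.imwrite('pics/'+n,im[...,::-1])
E
python3 - <<'E'
from h import *
s=sense();print(s)
im=[]
for n in ['scene','top']:
    p=snapshot(n);im.append(p['image'])
    print(n,-np.array(p['R']).T@p['t'])
    for l in ['pine_rack','show_tray','red_lens','yellow_lens','green_lens','blue_lens','red_label','yellow_label','green_label','blue_label']:
        for r in trace(l,p)[:3]:
            m=r['pixels'];v,u=np.nonzero(m);ok=p['range_z'][v,u]>0
            w=world(p,np.c_[u,v][ok]) if ok.any() else np.zeros((1,3))
            print(l,round(r['confidence'],2),np.round(r['rect']),len(u),'med',np.round(np.median(w,0),3),'top',np.round(np.percentile(w[:,2],95),3))
    np.savez(n+'.npz',**{k:v for k,v in p.items()})
    save(n+'.png',p['image'])
E
```

```text
pics
{'clock': 0.0, 'joint_positions': array([69.28989995, 17.85939559,  0.80222761, 86.69007535, -0.2536244 ,
       75.58535518, -1.55736306]), 'joint_velocities': array([-0.07992578,  0.06170271, -0.01639543,  0.08050989, -0.01841823,
        0.03970035, -0.08347501]), 'effort': array([-1.19659376e-04, -3.79913843e+01,  1.46138244e-01, -2.30593210e+01,
        1.25017361e-02,  1.38007739e-02, -1.44362026e-06]), 'tool_pos': array([ 0.17267508, -0.52143174,  0.23024434]), 'tcp_rot': array([[ 9.49285859e-01,  3.14413296e-01, -7.98436705e-04],
       [ 3.14414301e-01, -9.49283357e-01,  2.18059105e-03],
       [-7.23358566e-05, -2.32104417e-03, -9.99997304e-01]]), 'contact_force': array([-0.00582675, -0.50069247, -0.08267617]), 'moment': array([-0.04559963, -0.01723283, -0.01543162]), 'gripper_force': 0.0, 'finger_gap': 0.08550039453012076}
scene [1.08492518 0.16681491 0.46446723]
pine_rack 0.65 [197. 208. 387. 282.] 4341 med [0.658 0.094 0.012] top 0.019
show_tray 0.82 [215. 153. 369. 207.] 3945 med [0.455 0.009 0.007] top 0.018
red_lens 0.81 [291. 205. 320. 257.] 1259 med [0.66  0.08
[... 1057 characters left out ...]
7
blue_lens 0.95 [314.  70. 342. 101.] 759 med [ 0.737 -0.181  0.077] top 0.081
blue_lens 0.94 [220.  69. 244. 101.] 753 med [ 0.734 -0.008  0.077] top 0.081
blue_lens 0.64 [268.  64. 296. 103.] 804 med [ 0.738 -0.096  0.077] top 0.081
red_label 0.53 [175. 167. 199. 178.] 250 med [0.587 0.084 0.016] top 0.019
red_label 0.23 [108. 119. 290. 182.] 6388 med [0.619 0.045 0.012] top 0.02
yellow_label 0.71 [214. 165. 235. 181.] 256 med [0.585 0.009 0.016] top 0.019
yellow_label 0.37 [140. 220. 320. 270.] 7817 med [ 0.452 -0.005  0.007] top 0.02
green_label 0.51 [135. 163. 154. 180.] 243 med [0.589 0.16  0.016] top 0.019
blue_label 0.56 [258. 167. 279. 180.] 265 med [ 0.582 -0.066  0.016] top 0.019
```

View pics/scene.png

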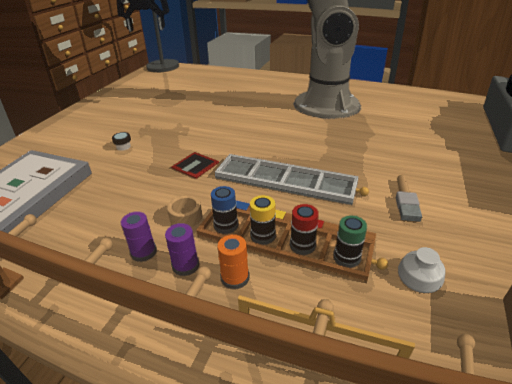

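View pics/top.png

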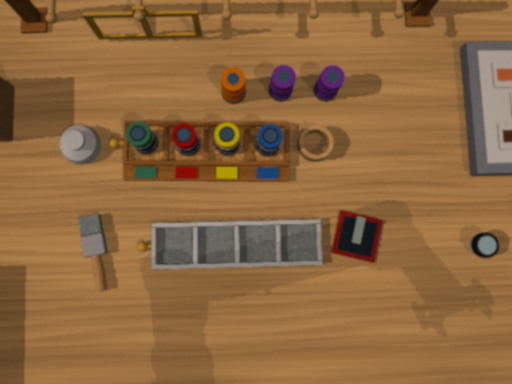

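The scene view shows the pine rack with its knob at (383,263), and green (350,240), red (304,228), yellow (262,220) and blue (224,210) lenses running away from it. Look-alikes are purple at (138,236) and (181,250), and orange at (233,261). The tray's knob is at (364,191).
In the top view, green (141,136), red (185,138), yellow (227,136) and blue (269,138) stand in the pine rack. Its knob is at (116,143), and the labels agree. The tray's knob is at (143,246), also at the +y end.
What could be mistaken for blue is the orange at (233,85) and the purples at (282,82) and (329,83). They stand outside the rack, so I leave them. Green goes to the far -y tray place, then red, yellow, and blue by the knob.

```bash
cat > m.py <<'E'
from h import *
for n in ['top','scene']:
    p=dict(np.load(n+'.npz',allow_pickle=True)); p={k:(v.item() if v.ndim==0 else v) for k,v in p.items()}
    v,u=np.nonzero(p['range_z']>0); w=world(p,np.c_[u,v]); col=p['image'][v,u].astype(int)
    print(n)
    for nm,x,y in [('green',.64,.155),('red',.638,.079),('yellow',.638,.006),('blue',.638,-.068)]:
        near=np.hypot(w[:,0]-x,w[:,1]-y)<.034
        t=np.median(w[near&(w[:,2]>.075),2]) if n=='top' else np.percentile(w[near,2],98)
        top=w[near&(w[:,2]>t-.006)]
        (c,r)=cv2.minEnclosingCircle(top[:,:2].astype(np.float32))
        print(nm,'c',np.round(c,4),'r',round(r,4),'mean',np.round(top.mean(0),4),len(top))
    # tray and rack wall tops
    for nm,x0,x1,y0,y1 in [('tray',.39,.53,-.2,.19),('rack',.56,.70,-.15,.23)]:
        q=(w[:,0]>x0)&(w[:,0]<x1)&(w[:,1]>y0)&(w[:,1]<y1)
        m=np.zeros(p['range_z'].shape,np.uint8); s=q&(w[:,2]>.0145)&(w[:,2]<.024); m[v[s],u[s]]=1
        P=w[s];k=np.ones((3,3))
        print(nm,np.round(np.median(P,0),4),cv2.minAreaRect(P[:,:2].astype(np.float32)), 'floor',np.round(np.median(w[q&(w[:,2]>.003)&(w[:,2]<.0125),2]),4),'table',np.round(np.median(w[q&(w[:,2]<.004),2]),4))
    if n=='top': save('crop.png',cv2.resize(p['image'][105:285,95:345],(750,540),interpolation=cv2.INTER_CUBIC))
    s=(w[:,1]<.215)&(w[:,1]>.15)&(w[:,0]>.40)&(w[:,0]<.68)&(w[:,2]>.008)&(col[:,0]-col[:,2]>70)&(col[:,0]>130)
    print('brass?',np.round(w[s][::12],3).tolist()[:12])
E
python3 m.py
```

```text
top
green c [0.6479 0.1588] r 0.0223 mean [0.6472 0.1584 0.0848] 505
red c [0.6428 0.0806] r 0.022 mean [0.6422 0.0806 0.0849] 494
yellow c [0.6421 0.0059] r 0.0219 mean [0.6417 0.0059 0.0847] 491
blue c [ 0.638  -0.0701] r 0.022 mean [ 0.6376 -0.0701  0.0847] 483
tray [ 0.4512 -0.005   0.0183] ((0.451948344707489, 0.005198881030082703), (0.3358570635318756, 0.08425544202327728), 89.89845275878906) floor 0.0064 table 0.0005
rack [0.6081 0.0465 0.0177] ((0.6278694272041321, 0.03811642527580261), (0.3752838671207428, 0.11309237778186798), 88.1572494506836) floor 0.007 table 0.0005
brass? [[0.676, 0.151, 0.01], [0.646, 0.209, 0.013], [0.631, 0.2, 0.019], [0.617, 0.163, 0.009], [0.588, 0.199, 0.015], [0.587, 0.194, 0.014], [0.581, 0.201, 0.015], [0.456, 0.171, 0.019], [0.454, 0.154, 0.011], [0.452, 0.153, 0.013], [0.45, 0.152, 0.012], [0.447, 0.166, 0.023]]
scene
green c [0.6496 0.1607] r 0.0225 mean [0.652  0.1606 0.0848] 442
red c [0.6445 0.0818] r 0.0228 mean [0.647 0.082 0.084] 413
yellow c [0.6435 0.0063] r 0.0226 mean [0.6462 0.0071 0.0841] 357
blue c [ 0.6399 -0.0702] r 0.0228 mean [ 0.6421 -0.0685  0.084 ] 326
tray [0.4591 0.0043 0.0174] ((0.4536128342151642, 0.006895020604133606), (0.08772598206996918, 0.33809494972229004), 0.16695812344551086) floor 0.006 table -0.0002
rack [0.6606 0.0598 0.0177] ((0.6309539675712585, 0.03879152238368988), (0.3779638707637787, 0.11060268431901932), 88.19450378417969) floor 0.007 table 0.0005
brass? [[0.451, 0.162, 0.018], [0.455, 0.153, 0.014], [0.456, 0.155, 0.012], [0.46, 0.172, 0.017], [0.459, 0.175, 0.011], [0.58, 0.194, 0.013], [0.587, 0.188, 0.013], [0.587, 0.192, 0.012], [0.589, 0.195, 0.012], [0.59, 0.199, 0.011], [0.606, 0.187, 0.018], [0.608, 0.194, 0.02]]
```

View pics/crop.png

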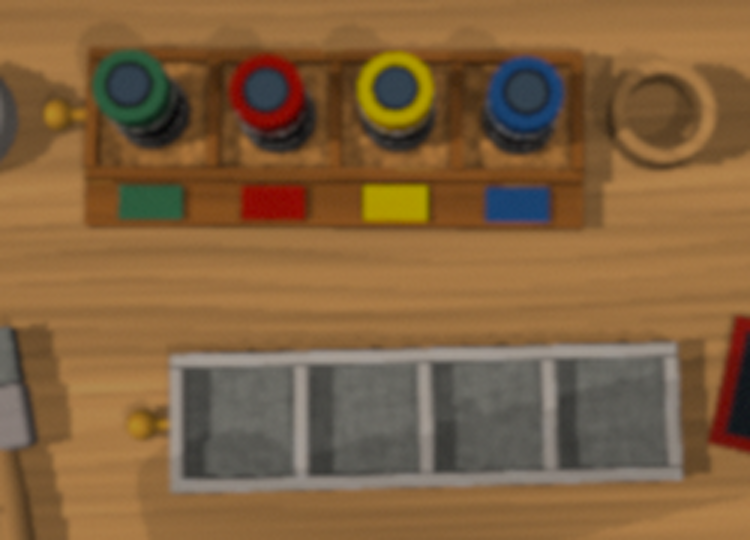

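The crop confirms the choice. The four ringed lenses stand in the pine places with matching labels: green (130,90), red (267,92), yellow (397,90) and blue (526,92). The tray is empty and its knob is on the left at (142,425). I move first by turning so the fingers close along world x.

{"api": "arm_command", "payload": {"series": [-1, 0, 0, 0, 0, 0, -1, -1, 0, 0, 0, 0, 0, -1, -1, 0, 0, 0, 0, 0, -1, -1, 0, 0, 0, 0, 0, -1, -1, 0, 0, 0, 0, 0, -1, -1, 0, 0, 0, 0, 0, -1, -1, 0, 0, 0, 0, 0, -1, -1, 0, 0, 0, 0, 0, -1, -1, 0, 0, 0, 0, 0, -1, -1, 0, 0, 0, 0, 0, -1]}}

```text
clock: 1.93
tool_pos: [0.1729, -0.5221, 0.2313]
tcp_rot: [[0.365, 0.931, -0.0], [0.931, -0.365, -0.0], [-0.0, -0.0, -1.0]]
contact_force: [0.2, 0.1, 0.6]
finger_gap: 0.0856
gripper_force: 0.0
```

{"api": "arm_command", "payload": {"series": [-1, 0, 0, 0, 0, 0, -1, -1, 0, 0, 0, 0, 0, -1, -1, 0, 0, 0, 0, 0, -1, -1, 0, 0, 0, 0, 0, -1, -1, 0, 0, 0, 0, 0, -0.34, -1, 0.78, 0.55, 0, 0, 0, 0, -1, 0.78, 0.55, 0, 0, 0, 0, -1, 0.78, 0.55, 0, 0, 0, 0, -1, 0.78, 0.55, 0, 0, 0, 0, -1, 0.78, 0.55, 0, 0, 0, 0]}}

```text
clock: 2.77
tool_pos: [0.2836, -0.3646, 0.2315]
tcp_rot: [[0.0, 1.0, 0.0], [1.0, -0.0, -0.001], [-0.001, 0.0, -1.0]]
contact_force: [0.9, -0.3, 1.0]
finger_gap: 0.0855
gripper_force: 0.0
```

{"api": "arm_command", "payload": {"series": [-1, 0.78, 0.55, 0, 0, 0, 0, -1, 0.78, 0.55, 0, 0, 0, 0, -1, 0.78, 0.55, 0, 0, 0, 0, -1, 0.78, 0.55, 0, 0, 0, 0, -1, 0.78, 0.55, 0, 0, 0, 0, -1, 0.78, 0.55, 0, 0, 0, 0, -1, 0.78, 0.55, 0, 0, 0, 0, -1, 0.78, 0.55, 0, 0, 0, 0]}}

```text
clock: 3.43
tool_pos: [0.4596, -0.1149, 0.2317]
tcp_rot: [[0.0, 1.0, 0.001], [1.0, -0.0, -0.001], [-0.001, 0.001, -1.0]]
contact_force: [1.7, -0.5, -0.1]
finger_gap: 0.0856
gripper_force: 0.0
```

```bash
cat > t.py <<'E'
from h import *
s=sense();pw=snapshot('wrist');print(s['tool_pos'])
def rd(n):
    p=dict(np.load(n+'.npz',allow_pickle=True));return {k:(v.item() if v.ndim==0 else v) for k,v in p.items()}
for n,p in [('top',rd('top')),('scene',rd('scene')),('wrist',pw)]:
    v,u=np.nonzero(p['range_z']>0); w=world(p,np.c_[u,v],s=s)
    q=(w[:,0]>.39)&(w[:,0]<.53)&(w[:,1]>-.175)&(w[:,1]<.1475)&(w[:,2]>.0145)&(w[:,2]<.024)
    P=w[q]
    print(n,len(P),'y',P[:,1].min().round(4),P[:,1].max().round(4),'z',np.median(P[:,2]).round(4),'floor',np.median(w[(abs(w[:,0]-.452)<.03)&(abs(w[:,1]+.05)<.02),2]).round(4))
    for a in (-.145,-.12,-.08,-.045,-.005,.03,.07,.10,.12):
        t=P[abs(P[:,1]-a)<.008]
        if len(t)>8: print('  y',a,'x',t[:,0].min().round(4),t[:,0].max().round(4),((t[:,0].min()+t[:,0].max())/2).round(4))
    # cross walls
    I=w[(w[:,0]>.43)&(w[:,0]<.475)&(w[:,2]>.0145)&(w[:,2]<.024)]
    for a in (-.159,-.083,-.007,.069,.145):
        t=I[abs(I[:,1]-a)<.02]
        if len(t)>5: print('  wall',a,np.median(t[:,1]).round(4),len(t))
save('w1.png',pw['image'])
E
python3 t.py
```

```text
[ 0.45955319 -0.11489864  0.23165532]
top 2325 y -0.1627 0.1474 z 0.0183 floor 0.0064
  y -0.145 x 0.4106 0.4936 0.4521
  y -0.12 x 0.4096 0.4924 0.451
  y -0.08 x 0.4107 0.4935 0.4521
  y -0.045 x 0.4098 0.4926 0.4512
  y -0.005 x 0.4112 0.4936 0.4524
  y 0.03 x 0.4103 0.4928 0.4515
  y 0.07 x 0.4101 0.4938 0.452
  y 0.1 x 0.4105 0.4927 0.4516
  y 0.12 x 0.4111 0.4933 0.4522
  wall -0.159 -0.1583 116
  wall -0.083 -0.0826 107
  wall -0.007 -0.0067 110
  wall 0.069 0.0688 109
  wall 0.145 0.1451 155
scene 1138 y -0.1622 0.1475 z 0.0174 floor 0.0057
  y -0.145 x 0.4111 0.496 0.4536
  y -0.12 x 0.4101 0.4966 0.4534
  y -0.08 x 0.4124 0.4962 0.4543
  y -0.045 x 0.4108 0.4961 0.4534
  y -0.005 x 0.4102 0.4957 0.453
  y 0.03 x 0.4107 0.4963 0.4535
  y 0.07 x 0.4116 0.497 0.4543
  y 0.1 x 0.4114 0.4955 0.4535
  y 0.12 x 0.4119 0.4964 0.4541
  wall -0.159 -0.1569 44
  wall -0.083 -0.0809 45
  wall -0.007 -0.0059 44
  wall 0.069 0.0703 47
  wall 0.145 0.1461 59
wrist 4724 y -0.164 0.0426 z 0.0177 floor 0.0058
  y -0.145 x 0.4108 0.4943 0.4526
  y -0.12 x 0.4108 0.4946 0.4527
  y -0.08 x 0.4102 0.4935 0.4519
  y -0.045 x 0.4105 0.4935 0.452
  y -0.005 x 0.4108 0.4944 0.4526
  y 0.03 x 0.4101 0.494 0.452
  wall -0.159 -0.1592 306
  wall -0.083 -0.0831 343
  wall -0.007 -0.0073 365
```

{"api": "arm_command", "payload": {"series": [-1, 0.84, 0.53, 0, 0, 0, 0, -1, 0.84, 0.53, 0, 0, 0, 0, -1, 0.84, 0.53, 0, 0, 0, 0, -1, 0.84, 0.53, 0, 0, 0, 0, -1, 0.84, 0.53, 0, 0, 0, 0, -1, 0.84, 0.53, 0, 0, 0, 0, -1, 0.84, 0.53, 0, 0, 0, 0, -1, 0.84, 0.53, 0.5, 0, 0, 0, -1, 0, 0, 0.4, 0, 0, 0, -1, 0, 0, 0, 0, 0, 0]}}

```text
clock: 4.32
tool_pos: [0.6246, 0.1528, 0.1917]
tcp_rot: [[-0.006, 1.0, -0.008], [1.0, 0.006, -0.001], [-0.0, -0.008, -1.0]]
contact_force: [-0.3, -0.3, 0.0]
finger_gap: 0.0854
gripper_force: 0.0
```

```bash
cat > l.py <<'E'
from h import *
import sys
tgt=[(.6487,.1598),(.6437,.0812),(.6428,.0061),(.639,-.0702)]
s=sense();p=snapshot('wrist');print(np.round(s['tool_pos'],4),s['clock'])
v,u=np.nonzero(p['range_z']>0); w=world(p,np.c_[u,v],s=s)
for x,y in tgt:
    t=w[(np.hypot(w[:,0]-x,w[:,1]-y)<.034)&(w[:,2]>.076)&(w[:,2]<.1)]
    if len(t)>30:
        c,r=cv2.minEnclosingCircle(t[:,:2].astype(np.float32)); print('lens',np.round(c,4),round(r,4),np.median(t[:,2]).round(4),len(t))
if len(sys.argv)>1: save(sys.argv[1],p['image'])
E
python3 l.py w2.png
```

```text
[0.6246 0.1528 0.1917] 4.3167
lens [0.6477 0.1596] 0.0221 0.0842 2412
lens [0.6428 0.0801] 0.0222 0.0839 1890
lens [0.6424 0.0048] 0.0231 0.0839 1524
```

View pics/w2.png

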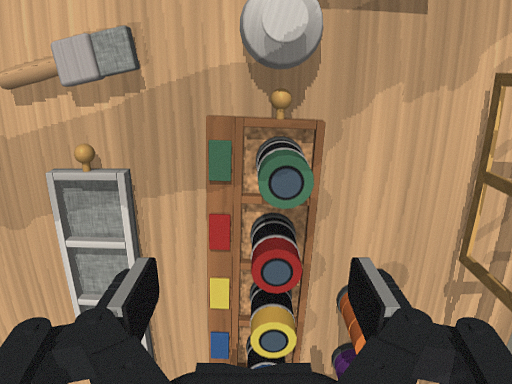

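The wrist view shows green nearest the pine knob: knob (282,100), green top (286,183), red (276,263), yellow (274,340). The heights from three views agree: lens tops 84 mm, wall tops 18 mm, tray floor 6 mm. Next I centre over green and go down partway.

{"api": "arm_command", "payload": {"series": [-1, 0.17, 0.6, 0, 0, 0, 0, -1, 0, 0, 0.6, 0, 0, 0, -1, 0, 0, 0.6, 0, 0, 0, -1, 0, 0, 0, 0, 0, 0]}}

```text
clock: 4.7
tool_pos: [0.649, 0.1531, 0.1448]
tcp_rot: [[0.002, 1.0, -0.007], [1.0, -0.002, -0.004], [-0.005, -0.007, -1.0]]
contact_force: [-1.3, -0.5, -1.6]
finger_gap: 0.0852
gripper_force: 0.0
```

{"api": "arm_command", "payload": {"series": [-1, 0.16, -0.02, 0, -0.08, 0.04, 0, -1, 0, 0, 0, 0, 0, 0, -1, 0, 0, 0, 0, 0, 0]}}

```text
clock: 4.95
tool_pos: [0.6509, 0.1644, 0.1515]
tcp_rot: [[-0.001, 1.0, 0.011], [1.0, 0.001, 0.005], [0.005, 0.011, -1.0]]
contact_force: [0.6, -0.2, -0.0]
finger_gap: 0.0856
gripper_force: 0.0
```

```bash
python3 l.py; python3 -c "
from h import *
s=sense();print(s['joint_positions'],s['tcp_rot'])"
```

```text
[0.6509 0.1644 0.1515] 4.95
lens [0.648  0.1595] 0.0222 0.0841 3214
lens [0.6428 0.0808] 0.0225 0.084 2391
lens [0.6446 0.021 ] 0.0151 0.0794 222
[  4.02208993  38.62064817 -34.37106032  71.80281539  21.39773784
  75.11309051 -29.55425161] [[-6.16685723e-04  9.99939166e-01  1.10129188e-02]
 [ 9.99989102e-01  5.65676268e-04  4.63429787e-03]
 [ 4.62778620e-03  1.10156567e-02 -9.99928617e-01]]
```

{"api": "arm_command", "payload": {"series": [-1, 0, 0, 0, 0, 0, 0, -1, 0, 0, 0, 0, 0, 0, -1, 0, 0, 0, 0, 0, 0, -1, 0, 0, 0, 0, 0, 0]}}

```text
clock: 5.33
tool_pos: [0.6502, 0.1635, 0.1488]
tcp_rot: [[-0.0, 1.0, 0.007], [1.0, 0.0, 0.003], [0.003, 0.007, -1.0]]
contact_force: [0.4, 0.7, 0.8]
finger_gap: 0.0856
gripper_force: 0.0
```

{"api": "arm_command", "payload": {"series": [-1, -0.1, -0.05, 0, 0.08, -0.04, 0, -1, 0, 0, 0.4, 0, 0, 0, -1, 0, 0, 0.5, 0, 0, 0, -1, 0, 0, 0.5, 0, 0, 0, -1, 0, 0, 0.3, 0, 0, 0, -1, 0, 0, 0.1, 0, 0, 0, -1, 0, 0, 0, 0, 0, 0, -1, 0, 0, 0, 0, 0, 0, -1, 0, 0, 0, 0, 0, 0]}}

```text
clock: 6.08
tool_pos: [0.6491, 0.1601, 0.0781]
tcp_rot: [[-0.0, 1.0, 0.003], [1.0, 0.0, 0.001], [0.001, 0.003, -1.0]]
contact_force: [0.3, 0.6, 0.2]
finger_gap: 0.0852
gripper_force: 0.0
```

{"api": "arm_command", "payload": {"series": [-1, 0, -0.02, 0.3, 0, 0, 0, -1, 0, 0, 0.4, 0, 0, 0, -1, 0, 0, 0.25, 0, 0, 0, -1, 0, 0, 0.1, 0, 0, 0, -1, 0, 0, 0, 0, 0, 0, -1, 0, 0, 0, 0, 0, 0, 0, 0, 0, 0, 0, 0, 0, 1, 0, 0, 0, 0, 0, 0, 1, 0, 0, 0, 0, 0, 0, 1, 0, 0, 0, 0, 0, 0]}}

```text
clock: 6.92
tool_pos: [0.6483, 0.1599, 0.0357]
tcp_rot: [[-0.0, 1.0, 0.002], [1.0, 0.0, 0.001], [0.001, 0.002, -1.0]]
contact_force: [1.0, -0.2, -0.6]
finger_gap: 0.0429
gripper_force: 61.0
```

{"api": "arm_command", "payload": {"series": [1, 0, 0, 0, 0, 0, 0, 1, 0, 0, 0, 0, 0, 0, 1, 0, 0, 0, 0, 0, 0]}}

```text
clock: 7.17
tool_pos: [0.6482, 0.1599, 0.0356]
tcp_rot: [[-0.0, 1.0, 0.002], [1.0, 0.0, 0.001], [0.001, 0.002, -1.0]]
contact_force: [0.9, -0.0, 4.5]
finger_gap: 0.0431
gripper_force: 61.7
```

{"api": "arm_command", "payload": {"series": [1, 0, 0, -0.2, 0, 0, 0, 1, 0, 0, -0.4, 0, 0, 0, 1, 0, 0, -0.4, 0, 0, 0, 1, 0, 0, -0.4, 0, 0, 0, 1, 0, 0, -0.3, 0, 0, 0, 1, 0, -0.3, 0, 0, 0, 0, 1, 0, -0.6, 0, 0, 0, 0, 1, 0, -0.7, 0, 0, 0, 0, 1, 0, -0.7, 0, 0, 0, 0, 1, -0.3, -0.4, 0, 0, 0, 0]}}

```text
clock: 8.0
tool_pos: [0.534, 0.1512, 0.1019]
tcp_rot: [[-0.007, 1.0, -0.005], [1.0, 0.007, 0.002], [0.002, -0.005, -1.0]]
contact_force: [-0.7, 0.9, -2.4]
finger_gap: 0.0427
gripper_force: 61.7
```

{"api": "arm_command", "payload": {"series": [1, -0.6, -0.3, 0, 0, 0, 0, 1, -0.75, -0.3, 0, 0, 0, 0, 1, -0.8, -0.3, 0, 0, 0, 0, 1, -0.8, -0.3, 0, 0, 0, 0, 1, -0.8, -0.3, 0, 0, 0, 0, 1, -0.8, -0.3, 0, 0, 0, 0, 1, -0.8, -0.2, 0, 0, 0, 0, 1, -0.7, -0.2, 0, 0, 0, 0, 1, -0.5, 0, 0, 0, 0, 0, 1, -0.15, 0, 0, 0, 0, 0]}}

```text
clock: 8.83
tool_pos: [0.4495, -0.1256, 0.102]
tcp_rot: [[0.007, 1.0, -0.002], [1.0, -0.007, -0.003], [-0.003, -0.002, -1.0]]
contact_force: [0.2, -1.3, -2.1]
finger_gap: 0.0428
gripper_force: 61.6
```

{"api": "arm_command", "payload": {"series": [1, 0, 0, 0, 0, 0, 0, 1, 0, 0, 0, 0, 0, 0, 1, 0, 0, 0, 0, 0, 0, 1, 0, 0, 0, 0, 0, 0, 1, 0, 0, 0, 0, 0, 0, 1, 0, 0, 0, 0, 0, 0]}}

```text
clock: 9.33
tool_pos: [0.4516, -0.1194, 0.1026]
tcp_rot: [[-0.003, 1.0, -0.0], [1.0, 0.003, 0.0], [0.0, -0.0, -1.0]]
contact_force: [-0.2, -0.5, -1.8]
finger_gap: 0.0427
gripper_force: 61.6
```

{"api": "arm_command", "payload": {"series": [1, -0.04, 0.02, 0.3, 0, 0, 0, 1, 0, 0, 0.4, 0, 0, 0, 1, 0, 0, 0.4, 0, 0, 0, 1, 0, 0, 0.3, 0, 0, 0, 1, 0, 0, 0.15, 0, 0, 0, 1, 0, 0, 0.05, 0, 0, 0, 1, 0, 0, 0, 0, 0, 0, 1, 0, 0, 0, 0, 0, 0, 1, 0, 0, 0, 0, 0, 0]}}

```text
clock: 10.08
tool_pos: [0.4531, -0.1222, 0.0394]
tcp_rot: [[-0.001, 1.0, 0.002], [1.0, 0.001, -0.001], [-0.001, 0.002, -1.0]]
contact_force: [0.3, 0.8, -1.0]
finger_gap: 0.0431
gripper_force: 61.6
```

{"api": "arm_command", "payload": {"series": [1, 0, 0, 0.03, 0, 0, 0, 1, 0, 0, 0.03, 0, 0, 0, 1, 0, 0, 0.02, 0, 0, 0, 1, 0, 0, 0.01, 0, 0, 0, 1, 0, 0, 0, 0, 0, 0, 1, 0, 0, 0, 0, 0, 0]}}

```text
clock: 10.58
tool_pos: [0.4524, -0.1223, 0.0354]
tcp_rot: [[-0.0, 1.0, 0.0], [1.0, 0.0, -0.001], [-0.001, 0.0, -1.0]]
contact_force: [-2.4, -0.2, 3.7]
finger_gap: 0.0431
gripper_force: 62.1
```

Contact with the floor shows in the wrist force, so I release, rise and go to red.

{"api": "arm_command", "payload": {"series": [-1, 0, 0, 0, 0, 0, 0, -1, 0, 0, 0, 0, 0, 0, -1, 0, 0, 0, 0, 0, 0, -1, 0, 0, 0, 0, 0, 0, -1, 0, 0, 0, 0, 0, 0, -1, 0, 0, -0.4, 0, 0, 0, -1, 0, 0, -0.6, 0, 0, 0, -1, 0, 0, -0.7, 0, 0, 0, -1, 0, 0, -0.7, 0, 0, 0, -1, 0, 0, -0.4, 0, 0, 0]}}

```text
clock: 11.42
tool_pos: [0.4538, -0.1221, 0.1498]
tcp_rot: [[-0.001, 1.0, 0.004], [1.0, 0.001, -0.001], [-0.001, 0.004, -1.0]]
contact_force: [0.6, -0.5, 0.3]
finger_gap: 0.0856
gripper_force: 0.0
```

{"api": "arm_command", "payload": {"series": [-1, 0.3, 0.3, 0, 0, 0, 0, -1, 0.6, 0.6, 0, 0, 0, 0, -1, 0.6, 0.6, 0, 0, 0, 0, -1, 0.65, 0.6, 0, 0, 0, 0, -1, 0.65, 0.6, 0, 0, 0, 0, -1, 0.65, 0.6, 0, 0, 0, 0, -1, 0.6, 0.6, 0, 0, 0, 0, -1, 0.6, 0.5, 0, 0, 0, 0, -1, 0.3, 0.25, 0, 0, 0, 0, -1, 0.12, 0.12, 0, 0, 0, 0]}}

```text
clock: 12.25
tool_pos: [0.6435, 0.0851, 0.1463]
tcp_rot: [[-0.005, 1.0, -0.0], [1.0, 0.005, 0.003], [0.003, -0.0, -1.0]]
contact_force: [-0.1, 0.8, -0.6]
finger_gap: 0.0853
gripper_force: 0.0
```

{"api": "arm_command", "payload": {"series": [-1, 0, 0, 0, 0, 0, 0, -1, 0, 0, 0, 0, 0, 0, -1, 0, 0, 0, 0, 0, 0, -1, 0, 0, 0, 0, 0, 0, -1, 0, 0, 0, 0, 0, 0]}}

```text
clock: 12.67
tool_pos: [0.6426, 0.0789, 0.1471]
tcp_rot: [[0.002, 1.0, -0.0], [1.0, -0.002, -0.001], [-0.001, -0.0, -1.0]]
contact_force: [-0.3, 0.2, 1.2]
finger_gap: 0.0854
gripper_force: 0.0
```

```bash
python3 l.py; python3 - <<'E'
from h import *
p=snapshot('top');save('top2.png',p['image'])
v,u=np.nonzero(p['range_z']>0); w=world(p,np.c_[u,v])
t=w[(np.hypot(w[:,0]-.4525,w[:,1]+.121)<.04)&(w[:,2]>.075)&(w[:,2]<.1)]
print(cv2.minEnclosingCircle(t[:,:2].astype(np.float32)),np.percentile(t[:,2],[5,50,95]))
E
```

```text
[0.6426 0.0789 0.1471] 12.6667
lens [0.6433 0.0801] 0.0224 0.0842 3375
lens [0.642  0.0055] 0.0226 0.084 2552
lens [ 0.6381 -0.0597] 0.0191 0.0822 473
((0.45092812180519104, -0.12144608050584793), 0.021978134289383888) [0.08193105 0.08478899 0.08751208]
```

View pics/top2.png

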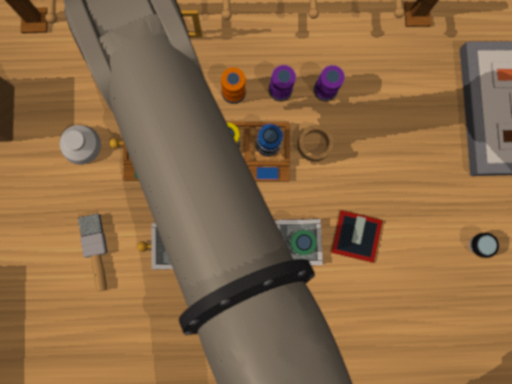

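The top view shows green standing flat at (303,241), in the tray place farthest from its knob. The fit puts it at (0.451,-0.121) with its top at 84 mm. Next is red.

{"api": "arm_command", "payload": {"series": [-1, 0.03, 0.01, 0.3, 0, 0, 0, -1, 0, 0, 0.5, 0, 0, 0, -1, 0, 0, 0.6, 0, 0, 0, -1, 0, 0, 0.6, 0, 0, 0, -1, 0, 0, 0.45, 0, 0, 0, -1, 0, 0, 0.24, 0, 0, 0, -1, 0, 0, 0.1, 0, 0, 0, -1, 0, 0, 0, 0, 0, 0, -1, 0, 0, 0, 0, 0, 0, -1, 0, 0, 0, 0, 0, 0]}}

```text
clock: 13.6
tool_pos: [0.6445, 0.0825, 0.0369]
tcp_rot: [[-0.0, 1.0, 0.003], [1.0, 0.0, 0.001], [0.001, 0.003, -1.0]]
contact_force: [-0.4, -0.2, -0.3]
finger_gap: 0.0856
gripper_force: 0.0
```

{"api": "arm_command", "payload": {"series": [0, 0, 0, 0, 0, 0, 0, 1, 0, 0, 0, 0, 0, 0, 1, 0, 0, 0, 0, 0, 0, 1, 0, 0, 0, 0, 0, 0, 1, 0, 0, 0, 0, 0, 0, 1, 0, 0, 0, 0, 0, 0]}}

```text
clock: 14.1
tool_pos: [0.6441, 0.0821, 0.0362]
tcp_rot: [[-0.0, 1.0, 0.002], [1.0, 0.0, 0.0], [0.0, 0.002, -1.0]]
contact_force: [0.2, 0.0, 3.6]
finger_gap: 0.0429
gripper_force: 61.3
```

{"api": "arm_command", "payload": {"series": [1, 0, 0, -0.2, 0, 0, 0, 1, 0, 0, -0.4, 0, 0, 0, 1, 0, 0, -0.4, 0, 0, 0, 1, 0, 0, -0.4, 0, 0, 0, 1, 0, 0, -0.3, 0, 0, 0, 1, 0, -0.3, 0, 0, 0, 0, 1, 0, -0.6, 0, 0, 0, 0, 1, 0, -0.7, 0, 0, 0, 0, 1, 0, -0.7, 0, 0, 0, 0, 1, -0.2, -0.5, 0, 0, 0, 0]}}

```text
clock: 14.93
tool_pos: [0.5272, 0.0763, 0.1027]
tcp_rot: [[-0.004, 1.0, -0.004], [1.0, 0.004, 0.001], [0.001, -0.004, -1.0]]
contact_force: [-0.5, 0.1, -2.7]
finger_gap: 0.0429
gripper_force: 61.8
```

{"api": "arm_command", "payload": {"series": [1, -0.5, -0.4, 0, 0, 0, 0, 1, -0.6, -0.4, 0, 0, 0, 0, 1, -0.6, -0.4, 0, 0, 0, 0, 1, -0.6, -0.4, 0, 0, 0, 0, 1, -0.4, -0.3, 0, 0, 0, 0, 1, -0.24, -0.1, 0, 0, 0, 0, 1, 0, 0, 0, 0, 0, 0, 1, 0, 0, 0, 0, 0, 0, 1, 0, 0, 0, 0, 0, 0, 1, 0, 0, 0, 0, 0, 0]}}

```text
clock: 15.77
tool_pos: [0.452, -0.0421, 0.1035]
tcp_rot: [[-0.003, 1.0, 0.001], [1.0, 0.003, 0.001], [0.001, 0.001, -1.0]]
contact_force: [0.4, -0.4, -2.2]
finger_gap: 0.0429
gripper_force: 61.8
```

{"api": "arm_command", "payload": {"series": [1, 0, 0, 0, 0, 0, 0, 1, 0, 0, 0, 0, 0, 0]}}

```text
clock: 15.93
tool_pos: [0.4517, -0.0427, 0.1033]
tcp_rot: [[-0.002, 1.0, 0.0], [1.0, 0.002, 0.001], [0.001, 0.0, -1.0]]
contact_force: [0.2, -0.0, -2.3]
finger_gap: 0.043
gripper_force: 61.8
```

{"api": "arm_command", "payload": {"series": [1, -0.02, 0.02, 0.3, 0, 0, 0, 1, 0, 0, 0.4, 0, 0, 0, 1, 0, 0, 0.4, 0, 0, 0, 1, 0, 0, 0.3, 0, 0, 0, 1, 0, 0, 0.15, 0, 0, 0, 1, 0, 0, 0.05, 0, 0, 0, 1, 0, 0, 0, 0, 0, 0, 1, 0, 0, 0, 0, 0, 0, 1, 0, 0, 0, 0, 0, 0]}}

```text
clock: 16.68
tool_pos: [0.4531, -0.0444, 0.0401]
tcp_rot: [[-0.001, 1.0, 0.002], [1.0, 0.001, -0.0], [-0.0, 0.002, -1.0]]
contact_force: [0.3, 0.1, -2.8]
finger_gap: 0.043
gripper_force: 61.8
```

{"api": "arm_command", "payload": {"series": [1, 0, 0, 0.03, 0, 0, 0, 1, 0, 0, 0.02, 0, 0, 0, 1, 0, 0, 0.02, 0, 0, 0, 1, 0, 0, 0.01, 0, 0, 0, 1, 0, 0, 0, 0, 0, 0, 1, 0, 0, 0, 0, 0, 0]}}

```text
clock: 17.18
tool_pos: [0.4521, -0.0445, 0.0361]
tcp_rot: [[-0.0, 1.0, -0.0], [1.0, 0.0, -0.0], [-0.0, -0.0, -1.0]]
contact_force: [-0.5, 0.4, -2.9]
finger_gap: 0.0429
gripper_force: 61.8
```

{"api": "arm_command", "payload": {"series": [1, 0, 0, 0.015, 0, 0, 0, 1, 0, 0, 0.01, 0, 0, 0, 1, 0, 0, 0, 0, 0, 0, 1, 0, 0, 0, 0, 0, 0]}}

```text
clock: 17.52
tool_pos: [0.4522, -0.0445, 0.036]
tcp_rot: [[-0.0, 1.0, -0.0], [1.0, 0.0, -0.001], [-0.001, -0.0, -1.0]]
contact_force: [-3.0, -0.3, 5.1]
finger_gap: 0.043
gripper_force: 62.7
```

{"api": "arm_command", "payload": {"series": [-1, 0, 0, 0, 0, 0, 0, -1, 0, 0, 0, 0, 0, 0, -1, 0, 0, 0, 0, 0, 0, -1, 0, 0, 0, 0, 0, 0, -1, 0, 0, 0, 0, 0, 0, -1, 0, 0, -0.4, 0, 0, 0, -1, 0, 0, -0.6, 0, 0, 0, -1, 0, 0, -0.7, 0, 0, 0, -1, 0, 0, -0.7, 0, 0, 0, -1, 0, 0, -0.4, 0, 0, 0]}}

```text
clock: 18.35
tool_pos: [0.4537, -0.0443, 0.15]
tcp_rot: [[-0.001, 1.0, 0.004], [1.0, 0.001, -0.001], [-0.001, 0.004, -1.0]]
contact_force: [0.2, -0.0, 0.4]
finger_gap: 0.0851
gripper_force: 0.0
```

{"api": "arm_command", "payload": {"series": [-1, 0.1, 0.3, 0, 0, 0, 0, -1, 0.15, 0.6, 0, 0, 0, 0, -1, 0.2, 0.8, 0, 0, 0, 0, -1, 0.2, 0.9, 0, 0, 0, 0, -1, 0.2, 0.9, 0, 0, 0, 0, -1, 0.2, 0.7, 0, 0, 0, 0, -1, 0.15, 0.4, 0, 0, 0, 0, -1, 0.05, 0.16, 0, 0, 0, 0, -1, 0, 0, 0, 0, 0, 0, -1, 0, 0, 0, 0, 0, 0]}}

```text
clock: 19.18
tool_pos: [0.6417, 0.0054, 0.1467]
tcp_rot: [[-0.001, 1.0, -0.002], [1.0, 0.001, -0.0], [-0.0, -0.002, -1.0]]
contact_force: [-0.6, -0.4, 0.0]
finger_gap: 0.0856
gripper_force: 0.0
```

{"api": "arm_command", "payload": {"series": [-1, 0, 0, 0, 0, 0, 0, -1, 0, 0, 0, 0, 0, 0, -1, 0, 0, 0, 0, 0, 0]}}

```text
clock: 19.43
tool_pos: [0.6418, 0.0047, 0.1475]
tcp_rot: [[0.0, 1.0, -0.0], [1.0, -0.0, -0.001], [-0.001, -0.0, -1.0]]
contact_force: [-0.2, 0.7, -0.5]
finger_gap: 0.0855
gripper_force: 0.0
```

```bash
python3 l.py
```

```text
[0.6418 0.0047 0.1475] 19.4333
lens [0.6429 0.0054] 0.0221 0.0842 3367
lens [ 0.638  -0.0704] 0.0224 0.084 2505
```

{"api": "arm_command", "payload": {"series": [-1, 0, 0.01, 0.3, 0, 0, 0, -1, 0, 0, 0.5, 0, 0, 0, -1, 0, 0, 0.6, 0, 0, 0, -1, 0, 0, 0.6, 0, 0, 0, -1, 0, 0, 0.45, 0, 0, 0, -1, 0, 0, 0.24, 0, 0, 0, -1, 0, 0, 0.1, 0, 0, 0, -1, 0, 0, 0, 0, 0, 0, -1, 0, 0, 0, 0, 0, 0, -1, 0, 0, 0, 0, 0, 0]}}

```text
clock: 20.32
tool_pos: [0.6442, 0.0059, 0.0371]
tcp_rot: [[-0.0, 1.0, 0.003], [1.0, 0.0, 0.0], [0.0, 0.003, -1.0]]
contact_force: [0.7, 1.1, 0.6]
finger_gap: 0.0853
gripper_force: 0.0
```

{"api": "arm_command", "payload": {"series": [0, 0, 0, 0, 0, 0, 0, 1, 0, 0, 0, 0, 0, 0, 1, 0, 0, 0, 0, 0, 0, 1, 0, 0, 0, 0, 0, 0, 1, 0, 0, 0, 0, 0, 0, 1, 0, 0, 0, 0, 0, 0]}}

```text
clock: 20.82
tool_pos: [0.6437, 0.0056, 0.0363]
tcp_rot: [[-0.0, 1.0, 0.002], [1.0, 0.0, 0.0], [0.0, 0.002, -1.0]]
contact_force: [0.3, -0.7, 3.3]
finger_gap: 0.0427
gripper_force: 61.4
```

{"api": "arm_command", "payload": {"series": [1, 0, 0, -0.2, 0, 0, 0, 1, 0, 0, -0.4, 0, 0, 0, 1, 0, 0, -0.4, 0, 0, 0, 1, 0, 0, -0.4, 0, 0, 0, 1, 0, 0, -0.3, 0, 0, 0, 1, 0, -0.3, 0, 0, 0, 0, 1, 0, -0.6, 0, 0, 0, 0, 1, 0, -0.7, 0, 0, 0, 0, 1, 0.1, -0.7, 0, 0, 0, 0, 1, 0.2, -0.7, 0, 0, 0, 0]}}

```text
clock: 21.65
tool_pos: [0.5208, 0.0159, 0.1027]
tcp_rot: [[0.002, 1.0, -0.002], [1.0, -0.002, -0.001], [-0.001, -0.002, -1.0]]
contact_force: [0.4, 0.3, -3.4]
finger_gap: 0.0431
gripper_force: 61.8
```

{"api": "arm_command", "payload": {"series": [1, 0.2, -0.7, 0, 0, 0, 0, 1, 0.1, -0.6, 0, 0, 0, 0, 1, 0.04, -0.35, 0, 0, 0, 0, 1, 0, -0.12, 0, 0, 0, 0, 1, 0, 0, 0, 0, 0, 0, 1, 0, 0, 0, 0, 0, 0, 1, 0, 0, 0, 0, 0, 0, 1, 0, 0, 0, 0, 0, 0, 1, 0, 0, 0, 0, 0, 0, 1, 0, 0, 0, 0, 0, 0]}}

```text
clock: 22.48
tool_pos: [0.4527, 0.0311, 0.1034]
tcp_rot: [[-0.0, 1.0, 0.0], [1.0, 0.0, 0.001], [0.001, 0.0, -1.0]]
contact_force: [0.2, 0.1, -3.7]
finger_gap: 0.0428
gripper_force: 61.8
```

{"api": "arm_command", "payload": {"series": [1, 0, 0, 0.3, 0, 0, 0, 1, 0, 0, 0.4, 0, 0, 0, 1, 0, 0, 0.4, 0, 0, 0, 1, 0, 0, 0.3, 0, 0, 0, 1, 0, 0, 0.15, 0, 0, 0, 1, 0, 0, 0.05, 0, 0, 0, 1, 0, 0, 0, 0, 0, 0, 1, 0, 0, 0, 0, 0, 0, 1, 0, 0, 0, 0, 0, 0]}}

```text
clock: 23.23
tool_pos: [0.4531, 0.0312, 0.0403]
tcp_rot: [[-0.0, 1.0, 0.002], [1.0, 0.0, 0.0], [0.0, 0.002, -1.0]]
contact_force: [-0.6, -0.3, -3.1]
finger_gap: 0.0428
gripper_force: 61.8
```

{"api": "arm_command", "payload": {"series": [1, 0, 0, 0.03, 0, 0, 0, 1, 0, 0, 0.02, 0, 0, 0, 1, 0, 0, 0.02, 0, 0, 0, 1, 0, 0, 0.02, 0, 0, 0, 1, 0, 0, 0.01, 0, 0, 0, 1, 0, 0, 0, 0, 0, 0, 1, 0, 0, 0, 0, 0, 0]}}

```text
clock: 23.82
tool_pos: [0.4523, 0.031, 0.0362]
tcp_rot: [[-0.0, 1.0, 0.0], [1.0, 0.0, -0.001], [-0.001, 0.0, -1.0]]
contact_force: [-2.6, -0.4, 5.7]
finger_gap: 0.0427
gripper_force: 62.7
```

{"api": "arm_command", "payload": {"series": [-1, 0, 0, 0, 0, 0, 0, -1, 0, 0, 0, 0, 0, 0, -1, 0, 0, 0, 0, 0, 0, -1, 0, 0, 0, 0, 0, 0, -1, 0, 0, 0, 0, 0, 0, -1, 0, 0, -0.4, 0, 0, 0, -1, 0, 0, -0.6, 0, 0, 0, -1, 0, 0, -0.7, 0, 0, 0, -1, 0, 0, -0.7, 0, 0, 0, -1, 0, 0, -0.4, 0, 0, 0]}}

```text
clock: 24.65
tool_pos: [0.4536, 0.0316, 0.1503]
tcp_rot: [[-0.001, 1.0, 0.004], [1.0, 0.001, 0.0], [0.0, 0.004, -1.0]]
contact_force: [0.1, 0.1, -0.1]
finger_gap: 0.0853
gripper_force: 0.0
```

{"api": "arm_command", "payload": {"series": [-1, -0.15, 0.3, 0, 0, 0, 0, -1, -0.35, 0.6, 0, 0, 0, 0, -1, -0.4, 0.8, 0, 0, 0, 0, -1, -0.45, 0.85, 0, 0, 0, 0, -1, -0.45, 0.85, 0, 0, 0, 0, -1, -0.4, 0.7, 0, 0, 0, 0, -1, -0.25, 0.4, 0, 0, 0, 0, -1, -0.08, 0.15, 0, 0, 0, 0, -1, 0, 0, 0, 0, 0, 0, -1, 0, 0, 0, 0, 0, 0]}}

```text
clock: 25.48
tool_pos: [0.6373, -0.0688, 0.1471]
tcp_rot: [[-0.001, 1.0, -0.002], [1.0, 0.001, 0.001], [0.001, -0.002, -1.0]]
contact_force: [0.1, 0.7, 0.4]
finger_gap: 0.0854
gripper_force: 0.0
```

{"api": "arm_command", "payload": {"series": [-1, 0, 0, 0, 0, 0, 0, -1, 0, 0, 0, 0, 0, 0, -1, 0, 0, 0, 0, 0, 0]}}

```text
clock: 25.73
tool_pos: [0.6374, -0.069, 0.1481]
tcp_rot: [[-0.002, 1.0, -0.0], [1.0, 0.002, -0.0], [-0.0, -0.0, -1.0]]
contact_force: [-0.4, 0.3, -0.9]
finger_gap: 0.0855
gripper_force: 0.0
```

```bash
python3 l.py
```

```text
[ 0.6374 -0.069   0.1481] 25.7333
lens [ 0.6388 -0.0712] 0.0222 0.0841 3330
```

{"api": "arm_command", "payload": {"series": [-1, -0.05, 0, 0.3, 0, 0, 0, -1, 0, 0, 0.5, 0, 0, 0, -1, 0, 0, 0.6, 0, 0, 0, -1, 0, 0, 0.6, 0, 0, 0, -1, 0, 0, 0.45, 0, 0, 0, -1, 0, 0, 0.24, 0, 0, 0, -1, 0, 0, 0.12, 0, 0, 0, -1, 0, 0, 0, 0, 0, 0, -1, 0, 0, 0, 0, 0, 0, -1, 0, 0, 0, 0, 0, 0]}}

```text
clock: 26.62
tool_pos: [0.6394, -0.0719, 0.0366]
tcp_rot: [[-0.0, 1.0, 0.003], [1.0, 0.0, -0.0], [-0.0, 0.003, -1.0]]
contact_force: [0.3, 0.9, 0.0]
finger_gap: 0.0856
gripper_force: 0.0
```

{"api": "arm_command", "payload": {"series": [0, 0, 0, 0, 0, 0, 0, 1, 0, 0, 0, 0, 0, 0, 1, 0, 0, 0, 0, 0, 0, 1, 0, 0, 0, 0, 0, 0, 1, 0, 0, 0, 0, 0, 0, 1, 0, 0, 0, 0, 0, 0]}}

```text
clock: 27.12
tool_pos: [0.639, -0.072, 0.0361]
tcp_rot: [[-0.0, 1.0, 0.002], [1.0, 0.0, -0.0], [-0.0, 0.002, -1.0]]
contact_force: [-0.1, -0.6, 3.5]
finger_gap: 0.043
gripper_force: 61.4
```

{"api": "arm_command", "payload": {"series": [1, 0, 0, -0.2, 0, 0, 0, 1, 0, 0, -0.4, 0, 0, 0, 1, 0, 0, -0.4, 0, 0, 0, 1, 0, 0, -0.4, 0, 0, 0, 1, 0, 0, -0.3, 0, 0, 0, 1, 0.3, 0, 0, 0, 0, 0, 1, 0.6, 0, 0, 0, 0, 0, 1, 0.7, 0, 0, 0, 0, 0, 1, 0.7, 0, 0, 0, 0, 0, 1, 0.7, 0, 0, 0, 0, 0]}}

```text
clock: 27.95
tool_pos: [0.6368, 0.0502, 0.1018]
tcp_rot: [[-0.001, 1.0, -0.003], [1.0, 0.001, 0.001], [0.001, -0.003, -1.0]]
contact_force: [0.7, 0.1, -2.1]
finger_gap: 0.0427
gripper_force: 61.2
```

{"api": "arm_command", "payload": {"series": [1, 0.7, -0.3, 0, 0, 0, 0, 1, 0.5, -0.5, 0, 0, 0, 0, 1, 0.26, -0.6, 0, 0, 0, 0, 1, 0, -0.7, 0, 0, 0, 0, 1, 0, -0.7, 0, 0, 0, 0, 1, 0, -0.7, 0, 0, 0, 0, 1, 0, -0.6, 0, 0, 0, 0, 1, 0, -0.4, 0, 0, 0, 0, 1, 0, -0.16, 0, 0, 0, 0, 1, 0, 0, 0, 0, 0, 0]}}

```text
clock: 28.78
tool_pos: [0.4494, 0.1067, 0.1025]
tcp_rot: [[-0.002, 1.0, -0.002], [1.0, 0.002, -0.001], [-0.001, -0.002, -1.0]]
contact_force: [-0.2, -0.0, -1.3]
finger_gap: 0.0428
gripper_force: 61.4
```

{"api": "arm_command", "payload": {"series": [1, 0, 0, 0, 0, 0, 0, 1, 0, 0, 0, 0, 0, 0, 1, 0, 0, 0, 0, 0, 0, 1, 0, 0, 0, 0, 0, 0, 1, 0, 0, 0, 0, 0, 0]}}

```text
clock: 29.2
tool_pos: [0.4523, 0.1064, 0.103]
tcp_rot: [[0.0, 1.0, 0.0], [1.0, -0.0, 0.001], [0.001, 0.0, -1.0]]
contact_force: [0.2, 0.5, -1.5]
finger_gap: 0.0423
gripper_force: 61.4
```

{"api": "arm_command", "payload": {"series": [1, 0, 0, 0.3, 0, 0, 0, 1, 0, 0, 0.4, 0, 0, 0, 1, 0, 0, 0.4, 0, 0, 0, 1, 0, 0, 0.3, 0, 0, 0, 1, 0, 0, 0.15, 0, 0, 0, 1, 0, 0, 0.05, 0, 0, 0, 1, 0, 0, 0, 0, 0, 0, 1, 0, 0, 0, 0, 0, 0, 1, 0, 0, 0, 0, 0, 0]}}

```text
clock: 29.95
tool_pos: [0.4526, 0.1066, 0.0399]
tcp_rot: [[-0.0, 1.0, 0.002], [1.0, 0.0, 0.0], [0.0, 0.002, -1.0]]
contact_force: [-0.2, 0.1, -0.9]
finger_gap: 0.0429
gripper_force: 61.4
```

{"api": "arm_command", "payload": {"series": [1, 0, 0, 0.03, 0, 0, 0, 1, 0, 0, 0.02, 0, 0, 0, 1, 0, 0, 0.02, 0, 0, 0, 1, 0, 0, 0.02, 0, 0, 0, 1, 0, 0, 0.01, 0, 0, 0, 1, 0, 0, 0, 0, 0, 0, 1, 0, 0, 0, 0, 0, 0]}}

```text
clock: 30.53
tool_pos: [0.4518, 0.1062, 0.0359]
tcp_rot: [[-0.0, 1.0, 0.0], [1.0, 0.0, -0.001], [-0.001, 0.0, -1.0]]
contact_force: [-2.3, -1.1, 5.9]
finger_gap: 0.043
gripper_force: 62.2
```

Contact again. I release, rise, and move clear to look.

{"api": "arm_command", "payload": {"series": [-1, 0, 0, 0, 0, 0, 0, -1, 0, 0, 0, 0, 0, 0, -1, 0, 0, 0, 0, 0, 0, -1, 0, 0, 0, 0, 0, 0, -1, 0, 0, 0, 0, 0, 0, -1, 0, 0, -0.4, 0, 0, 0, -1, 0, 0, -0.6, 0, 0, 0, -1, 0, 0, -0.7, 0, 0, 0, -1, 0, 0, -0.7, 0, 0, 0, -1, 0, 0, -0.5, 0, 0, 0]}}

```text
clock: 31.37
tool_pos: [0.4525, 0.1068, 0.1534]
tcp_rot: [[-0.001, 1.0, 0.003], [1.0, 0.001, 0.001], [0.001, 0.003, -1.0]]
contact_force: [0.8, -0.1, 0.6]
finger_gap: 0.0854
gripper_force: 0.0
```

{"api": "arm_command", "payload": {"series": [-1, 0.3, 0, -0.5, 0, 0, 0, -1, 0.5, 0, -0.5, 0, 0, 0, -1, 0.7, 0, -0.5, 0, 0, 0, -1, 0.8, 0, 0, 0, 0, 0, -1, 0.8, 0, 0, 0, 0, 0, -1, 0.8, 0, 0, 0, 0, 0, -1, 0.6, 0, 0, 0, 0, 0, -1, 0.3, 0, 0, 0, 0, 0, -1, 0, 0, 0, 0, 0, 0, -1, 0, 0, 0, 0, 0, 0]}}

```text
clock: 32.2
tool_pos: [0.4512, 0.2984, 0.2108]
tcp_rot: [[-0.002, 1.0, -0.001], [1.0, 0.002, -0.001], [-0.001, -0.001, -1.0]]
contact_force: [0.2, -1.3, 0.6]
finger_gap: 0.0853
gripper_force: 0.0
```

```bash
python3 - <<'E'
from h import *
im=[]
for n in ['scene','top']:
    p=snapshot(n);im.append(p['image'])
    v,u=np.nonzero(p['range_z']>0); w=world(p,np.c_[u,v])
    for y in (-.121,-.045,.031,.107):
        t=w[(np.hypot(w[:,0]-.4525,w[:,1]-y)<.036)&(w[:,2]>.076)&(w[:,2]<.1)]
        if len(t)>20: c,r=cv2.minEnclosingCircle(t[:,:2].astype(np.float32));print(n,y,np.round(c,4),round(r,4),np.median(t[:,2]).round(4))
save('end.png',cv2.resize(np.vstack(im),(384,576)) if 0 else np.vstack([im[0][100:300],im[1][50:300]]))
E
```

```text
scene -0.121 [ 0.4531 -0.1214] 0.0231 0.0837
scene -0.045 [ 0.4536 -0.0447] 0.0222 0.0837
scene 0.031 [0.4531 0.0323] 0.0224 0.0838
scene 0.107 [0.4532 0.109 ] 0.0229 0.0841
top -0.121 [ 0.4511 -0.1214] 0.022 0.0848
top -0.045 [ 0.4508 -0.0455] 0.0219 0.0847
top 0.031 [0.4512 0.0315] 0.0219 0.0849
top 0.107 [0.4506 0.108 ] 0.022 0.0848
```

View pics/end.png

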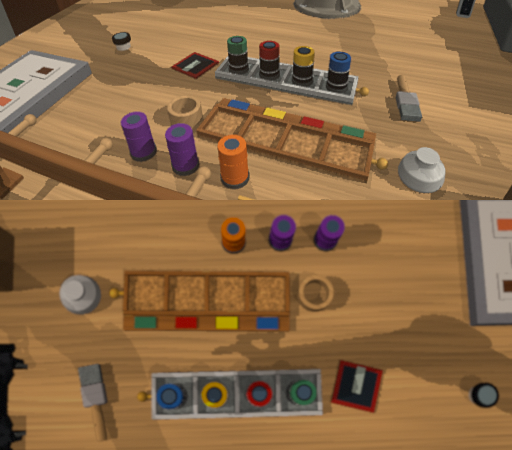

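The picture shows all four standing flat in the tray: blue by the knob (170,396), then yellow (214,394), red (259,393) and green (303,391). The look-alikes have not moved.

```bash
python3 -c "
from cell import *
print(close_job())"
```

```text
the job is handed in; nothing more can be done
None
```

All four lenses stand upright and flat in the show tray in reverse order (blue nearest the tray's knob, then yellow, red and green), and the job was handed in with the robot's clock at about 32 s of the 96 s allowed.

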